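# Tap the tapered handle home in a meat pounder

## Robot

A 6-joint arm with a two-finger parallel gripper is mounted at the origin on a cart in front of the work surface, level with it; the furniture and walls round the work are solid. World frame = base frame: x ahead of the robot, y to its left, z up, the work surface at z = 0. Lengths are in mm, angles in rad, forces in N, time in s.
With the tool pointing down it reaches from about 350 to 925 mm from the base axis. Payload 6.4 kg.
Tool frame: the origin (TCP) lies on the centre line of the jaws, within the pads' length; the fingertips stand 8 mm ahead of it and the grasp point (between the pads) lies 11 mm behind it; z points along the fingers, y is the line along which they close (so a half turn about z gives the same grasp; the last joint's range is limited). The gripper opens to 94 mm and grips with 3 to 60 N. Pads are 16 mm wide; open, the fingers measure 119 mm over their backs; the gripper's body (75 mm by 177 mm) begins 78 mm behind the grasp point.
Start: joints at [-1.511, 0.245, 1.558, -0, 1.339, -0.174], TCP at [150.593, -632.325, 213.455] pointing down, gripper open.
Joint ranges: [-3.13, 3.13], [-1.02, 2.26], [0.13, 2.54], [-0.95, 4.09], [0.21, 2.88], [-2.74, 2.74]. Speed limits (rad/s): [2.57, 2.57, 3.14, 3.14, 3.14, 3.14].

## Interface

Orientations are given as [roll, pitch, yaw] about the fixed x, y, z axes, in that order (R = Rz(yaw) Ry(pitch) Rx(roll)).
In Python, from cell import arm gives the robot as it stands. The module is installed in compiled form; this text tells all that it offers.
- The arm moves only by the tool arm_command, never from a script. Its argument "rows" is a list of rows, each a list of 3 entries, a list of its own where there are three numbers: the opening, from 0 (shut) to 1 (fully open), then the shift along the world's x, y, z as a fraction of full scale, then the turn, a rotation vector about the world's x, y, z as a fraction of full scale. A call has 1 to 5 rows; each row is the pose to reach, as a shift and turn from the pose commanded when the call began; what a row does not reach only later rows make up. Full scale, the value 1, is 0.25 m for a shift and 2 rad for a turn. A row lasts 1/8 s, in which the tool goes at most 62.5 mm and 10.7 degrees, less where a joint would pass 70% of its speed; a pose out of reach is approached as far as the arm can. A call with a number of a shift or a turn outside -1 to 1 is refused whole. A call with a gripper value outside its range is refused whole. The fingers move at their own pace and stop on an object; "squeeze" is the grip in N (left out, the last holds). Time passes only in rows, so rows that repeat a pose let the fingers close. It gives the time, the measured TCP pose, the force, the opening and the grip force at its end, in the units of the state.
- arm.state(): the state, without advancing time (a new reading comes with each control period).
- arm.camera(name): name is "scene" or "top"; returns a dict with "img" (384x512x3 uint8, red, green, blue), "fx", "fy", "cx", "cy" (pixels), "view" (4x4, takes a point from world to camera coordinates). Camera axes: x right, y down, z forward; pixel columns grow to the right and rows downward; lengths in mm; the calibration is good to about 2 mm. A picture is of the moment at which its call begins. There is no depth.
- arm.sign_off(): hands the job in; it is judged then, once.
The state is a dict: "time_s": time; "q": joint angles; "joint_velocities": joint speeds; "joint_torque": joint torques, N m; "eef_pos": TCP position; "orientation": TCP orientation; "ft_force": force on the tool from outside, world axes, zero at the start; "moment": the same for the moment, N m; "gripper_width": finger opening in mm; "gripper_force": force on a finger pad.
Only numpy, scipy, OpenCV 4.12 (cv2) and the standard library are available. Lean on these libraries where they do the work, as an engineer would, in place of code of your own. Each camera call takes 0.05 s, during which the arm holds its last target. There are 200 camera calls.

## Task

Put the meat pounder back together. Take the dark wooden handle out of its wooden stand, set its tapered steel shank upright in the socket of the round steel foot without forcing it, and let go; it stops by itself with the brass collar about 20 mm above the hub. Then take the pale wooden muddler and tap or press the handle straight down with it, not with the hand, until the shank is home on the hidden stop inside the socket: this is felt, not seen, as a gap of 0 to 14 mm is left under the collar. Bear on it with at least 20 N for a moment so that it is wedged fast, but never with more than 34 N. Stand the muddler back upright on a free spot of the worktop, let go, and leave the other things where they are.

Things in the scene. Friction and masses are not known exactly. Their poses are not given: they have to be found in the camera images.
- handle_mid (a point): Centre of the loose handle, half-way up its 122 mm; z runs along it up to the butt. From below: steel shank 46 mm long, tapering from radius 10.5 mm at the collar to 8 at the tip; brass collar 6 thick, 34 wide; dark wooden grip 70 long, 27 to 28 wide, flat butt. Tip 61 mm below this point, collar's underside 15 below, butt 61 above. 180 g. Starts upright in the stand, hanging by its collar.
- stand_hole (a point): Centre of the hole in the top of the fixed wooden stand in which the handle waits: block 60 x 60 x 56 mm, through hole 26 mm wide; the point is 56 mm above the granite worktop (whose surface lies at z = -5 mm), z up.
- foot_mouth (a point): Centre of the socket's mouth, on the flat hub top of the steel pounder foot, z up, 62 mm above the granite worktop. Foot: disc 92 mm wide fixed to the worktop, hub about 52 mm wide. The mouth is 25 mm wide; a shank tip within 4 mm of centre enters. With the collar right down on the hub top, handle_mid would be 15 mm above this point.
- foot: The same foot; origin at the centre of its underside. In the bore four sprung brass jaws match the shank. The handle drops in freely until its collar is about 20 mm above the hub; then resistance to driving grows steadily with depth (some 0.6 N per mm, under 17 N throughout) until the shank's tip meets a rigid hidden stop with the collar 0.5 to 13.5 mm above the hub. It stays where it is left.
- muddler_mid (a point): Centre of the loose pale wooden muddler, half-way up its 118 mm; z runs up along it. It stands upright on a flat foot 42 mm wide (lower 30 mm), has a waist 27 mm wide from 55 to 92 mm above its underside (grip here; the waist's middle is 15 mm above this point) and a knob 32 mm wide at the top. About 120 g.
- tin_1: Bystander, leave alone: round green food tin, 75 mm wide, 58 high; origin at the centre of its underside.
- salt_box: Bystander, leave alone: round wooden salt box, 92 mm wide, 76 high, on the cooktop under the microwave (underside 0.46 m above the cooktop, front at x = 0.57, left side at y = 0.17: keep the wrist clear of it); origin at the centre of its underside.
- spice_jar_2: Bystander, leave alone: spice jar with black cap, 41 mm wide, 105 high, beige label; origin at the centre of its underside.
- egg_timer: Bystander, leave alone: blue and white round kitchen timer, 67 mm wide, 66 high; origin at the centre of its underside.
Mind the look-alikes: they are no part of the job. What is shaped like the part that bears handle_mid but green or turquoise is not meant.

How it is judged (in metres and radians):
On the way, in this order (a step that is already met when the one before it is completed fails the run):
1. the handle stands upright in the socket, let go, not yet driven (z of handle_mid in the frame of foot_mouth between 0.03 and 0.043 m and horizontal distance between handle_mid and foot_mouth below 0.006 m and angle between handle_mid's own z axis and vertical below 0.12 rad and contact force between the fingers and handle below 0.1 N), for 0.2 s.
2. the muddler bears on the driven handle with at least 20 N (z of handle_mid in the frame of foot_mouth below 0.0295 m and horizontal distance between handle_mid and foot_mouth below 0.004 m and angle between handle_mid's own z axis and vertical below 0.06 rad and contact force between muddler and handle above 20 N), for 0.1 s.
At the end, for the whole second after the job is handed in: The handle stands in the socket, upright within 0.06 rad and centred within 4 mm, its collar no more than 14.5 mm above the hub top, and the muddler stands upright (within 0.1 rad) on the work surface, clear of the handle; both at rest (z of handle_mid in the frame of foot_mouth between 0.013 and 0.0295 m and horizontal distance between handle_mid and foot_mouth below 0.004 m and angle between handle_mid's own z axis and vertical below 0.06 rad and angle between muddler_mid's own z axis and vertical below 0.1 rad and height (world z) of muddler_mid between 0.045 and 0.07 m and contact force between muddler and handle below 0.1 N and linear speed of each of handle, muddler below 0.02 m/s); the robot touches nothing.
It fails at once if the muddler bears on the handle with more than 34 N (contact force between muddler and handle above 34 N).
It fails at once if the handle is driven with the hand (fingers on it in the socket with the collar less than 14 mm above the hub) (z of handle_mid in the frame of foot_mouth below 0.029 m and horizontal distance between handle_mid and foot_mouth below 0.01 m and contact force between the fingers and handle above 1 N).
It fails at once if a bystander is moved by more than 3 cm (distance of any of tin_1, salt_box, spice_jar_2, egg_timer from where it was at the start of the episode above 0.03 m).
It also fails if it takes over 67 s, if anything falls off the work surface, if the arm or the gripper's body presses on something with over 40 N, if the wrist force passes 120 N, or if a joint passes its speed limit or range.

## Working session

There is one attempt and no reset: what is moved stays moved. The work goes in short steps, Python scripts to look and compute and a tool call to move; the robot and the scene stay as the last step left them, time stands still between calls to the robot, and variables do not carry over. Pictures are saved under pics/ and viewed, at most 10 in all, crops included, and the job is handed in when it is done.

Besides the shell and the picture viewer there is one more tool, called by a JSON object that holds its "fn" and its "kwargs", one argument or row to a line. arm_command: Moves the arm, as the interface text tells. Its arguments: {"type":"object","properties":{"rows":{"type":"array","items":{"type":"array"}},"squeeze":{"type":"number"}},"required":["rows"]}

```bash
mkdir -p pics
python3 - <<'E'
from cell import arm
import cv2,numpy as np
for n in("scene","top"):
    c=arm.camera(n); np.savez(n+"0.npz",**c)
    cv2.imwrite(f"pics/{n}0.png",cv2.resize(c["img"][:,:,::-1],(800,600),interpolation=cv2.INTER_CUBIC))
    print(n,c["fx"],c["cx"],c["cy"],np.round(c["view"],3).tolist())
print(arm.state())
E
```

```text
scene 494.04174349815605 249.22413185173193 191.03764845843085 [[-0.419, -0.908, 0.011, 277.697], [-0.729, 0.329, -0.6, 384.701], [0.542, -0.259, -0.8, 1101.877], [0.0, 0.0, 0.0, 1.0]]
top 471.5542635924406 254.50728078964818 187.0632128863207 [[0.02, -1.0, -0.009, 69.251], [-0.99, -0.019, -0.136, 495.413], [0.136, 0.011, -0.991, 1375.74], [0.0, 0.0, 0.0, 1.0]]
{'time_s': 0.1, 'q': array([-1.51107932e+00,  2.45724840e-01,  1.55888097e+00, -1.22251737e-05,
        1.33871580e+00, -1.74104686e-01]), 'joint_velocities': array([-3.06795402e-05, -3.17458138e-03, -3.48850023e-03,  9.92226521e-04,
       -9.78260659e-04,  1.82776622e-03]), 'joint_torque': array([ 6.13631873e-04, -4.16913557e+01, -3.15527487e+01,  6.86827954e-02,
        3.09705385e-02, -5.41563065e-05]), 'eef_pos': array([ 150.57049931, -631.77575666,  212.47394573]), 'orientation': array([-3.13988778e+00, -2.87787991e-04,  2.33824272e-01]), 'ft_force': array([ 0.66970302,  0.87444808, -0.36487943]), 'moment': array([0.01835495, 0.00416836, 0.00680948]), 'gripper_force': 0.0, 'gripper_width': 93.7131005377131}
```

View pics/scene0.png

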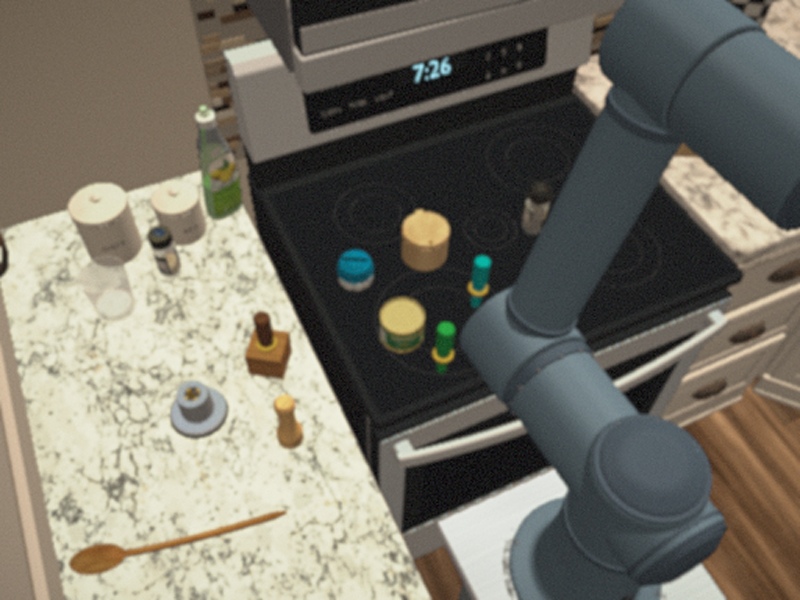

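View pics/top0.png

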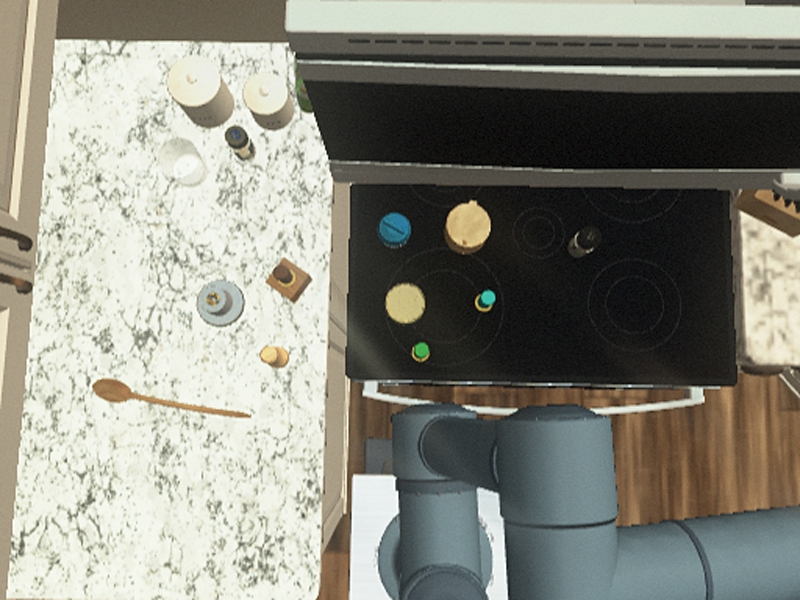

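Scene view: the dark handle is in its stand at (263,330), the foot at (197,405) and the muddler at (288,420). The look-alikes are a green one at (445,345) and a turquoise one at (481,278). In the top view the same things are at (285,272), (218,300), (272,355), with look-alikes at (421,352) and (487,298). By the description I choose the dark one in the wooden stand and check it in a crop.

Run:
```python
import cv2,numpy as np
o=[]
for n,x0,y0 in(("scene",105,195),("top",120,160)):
    im=np.load(n+"0.npz")["img"][y0:y0+95,x0:x0+95,::-1]
    im=cv2.resize(im,None,fx=4.2,fy=4.2,interpolation=cv2.INTER_CUBIC)
    for k in range(0,95,10):
        p=int(k*4.2)
        cv2.line(im,(p,0),(p,6 if k%20 else 398),(0,0,255),1);cv2.line(im,(0,p),(6 if k%20 else 398,p),(0,0,255),1)
        cv2.putText(im,str(x0+k),(p,10),0,.32,(255,0,0),1);cv2.putText(im,str(y0+k),(0,p+10),0,.32,(255,0,0),1)
    o.append(im)
cv2.imwrite("pics/crop0.png",np.hstack(o))
```

```text
(no output)
```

View pics/crop0.png

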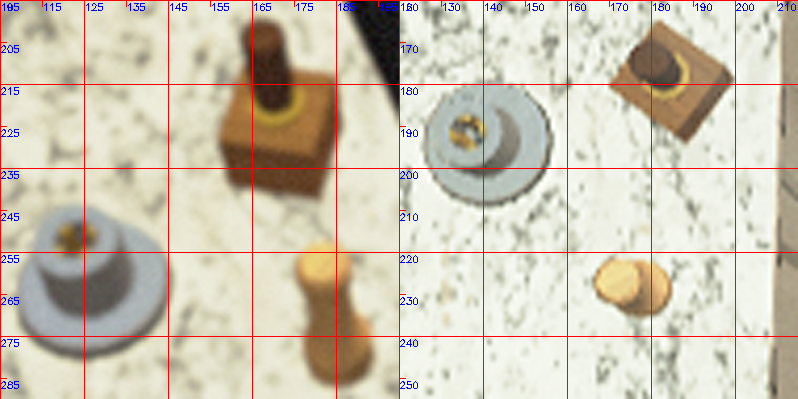

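The crop confirms it: dark wood with a brass collar on a stand. Butt is at scene (168,203) / top (179.5,174), mouth at scene (123,251.5) / top (136,191), and knob top at scene (182,257.5) / top (172,227).

```bash
cat > geo.py <<'E'
import numpy as np
from scipy.optimize import least_squares
C={n:dict(np.load(n+"0.npz")) for n in("scene","top")}
def proj(n,p):
    c=C[n];q=c["view"]@np.append(p,1)
    return np.array([c["fx"]*q[0]/q[2]+c["cx"],c["fy"]*q[1]/q[2]+c["cy"]])
def ray(n,uv,z):
    return least_squares(lambda p:proj(n,[p[0],p[1],z])-uv,[600,300]).x
def tri(d): # {cam:uv}
    r=least_squares(lambda p:np.concatenate([proj(n,p)-uv for n,uv in d.items()]),[600,300,60]);return r.x
E
python3 - <<'E'
from geo import *
f=lambda x,y,p:np.array([x+(p[0]+.5)/4.2-.5,y+(p[1]+.5)/4.2-.5])
s=lambda *p:f(105,195,p); t=lambda x,y:f(120,160,(x-400,y))
for nm,z,a,b in(("mouth",57,s(76,238),t(468,131)),("butt",127,s(264,35),t(650,60)),("collar",57,s(274,103),t(664,75)),("knob",113,s(323,263),t(617,281))):
    print(nm,"tri",tri({"scene":a,"top":b}).round(1),"z-known",ray("scene",a,z).round(1),ray("top",b,z).round(1))
print("disc",ray("top",t(488,142),3).round(1))
E
```

```text
mouth tri [472.8 427.5  57.3] z-known [472.8 427.2] [473. 428.]
butt tri [514.2 289.8 127.2] z-known [514.1 289.5] [514.4 290.2]
collar tri [515.4 292.   55.8] z-known [514.4 292. ] [515.3 292. ]
knob tri [367.5 308.5 111.2] z-known [366.4 308.7] [367.4 308.3]
disc [471.9 427.3]
```

{"fn": "arm_command", "kwargs": {
  "rows": [
    [1, [0.16, 0.19, 0], [0, 0, 0]],
    [1, [0.32, 0.38, 0], [0, 0, 0]],
    [1, [0.48, 0.58, 0], [0, 0, 0]],
    [1, [0.64, 0.77, 0], [0, 0, 0]],
    [1, [0.8, 0.96, 0], [0, 0, 0]]
  ]
}}

```text
time_s: 0.72
eef_pos: [351.0, -391.0, 213.1]
orientation: [-3.141, 0.0, 0.233]
ft_force: [-0.0, 0.2, 0.5]
gripper_width: 94.0
gripper_force: 0.0
```

{"fn": "arm_command", "kwargs": {
  "rows": [
    [1, [0.06, 0.2, 0], [0, 0, 0]],
    [1, [0.12, 0.4, 0], [0, 0, 0]],
    [1, [0.18, 0.6, 0], [0, 0, 0]],
    [1, [0.24, 0.8, 0], [0, 0, 0]],
    [1, [0.32, 1, 0], [0, 0, 0]]
  ]
}}

```text
time_s: 1.35
eef_pos: [430.1, -141.1, 213.2]
orientation: [-3.142, -0.0, 0.233]
ft_force: [-0.4, -0.1, 0.9]
gripper_width: 94.1
gripper_force: 0.0
```

{"fn": "arm_command", "kwargs": {
  "rows": [
    [1, [0.02, 0.2, 0], [0, 0, 0]],
    [1, [0.04, 0.4, 0], [0, 0, 0]],
    [1, [0.06, 0.6, 0], [0, 0, 0]],
    [1, [0.08, 0.8, 0], [0, 0, 0]],
    [1, [0.08, 1, 0], [0, 0, 0]]
  ]
}}

```text
time_s: 1.98
eef_pos: [449.8, 108.8, 213.2]
orientation: [-3.142, 0.0, 0.234]
ft_force: [1.0, -0.8, 0.4]
gripper_width: 94.1
gripper_force: 0.0
```

{"fn": "arm_command", "kwargs": {
  "rows": [
    [1, [0.06, 0.18, 0], [0, 0, 0]],
    [1, [0.13, 0.36, 0], [0, 0, 0]],
    [1, [0.19, 0.55, 0], [0, 0, 0]],
    [1, [0.256, 0.731, 0], [0, 0, 0]],
    [1, [0.256, 0.731, 0], [0, 0, 0]]
  ]
}}

```text
time_s: 2.6
eef_pos: [514.0, 292.0, 212.5]
orientation: [-3.142, 0.001, 0.237]
ft_force: [-0.1, -0.2, 0.1]
gripper_width: 93.8
gripper_force: 0.0
```

{"fn": "arm_command", "kwargs": {
  "rows": [
    [1, [0, 0, -0.16], [0, 0, 0]],
    [1, [0, 0, -0.32], [0, 0, 0]],
    [1, [0, 0, -0.472], [0, 0, 0]],
    [1, [0, 0, -0.472], [0, 0, 0]],
    [0.6, [0, 0, -0.472], [0, 0, 0]]
  ]
}}

```text
time_s: 3.22
eef_pos: [515.0, 289.7, 97.1]
orientation: [-3.142, -0.002, 0.233]
ft_force: [-0.5, -0.3, 1.0]
gripper_width: 87.4
gripper_force: 0.0
```

Take a look before gripping.

```bash
cat > look.py <<'E'
import sys,cv2,numpy as np
from cell import arm
# name: x0s y0s x0t y0t
def look(name,s,t,w=95):
    o=[]
    for n,(x0,y0) in(("scene",s),("top",t)):
        c=arm.camera(n);im=c["img"];np.save(f"pics/{name}_{n}.npy",im)
        im=im[y0:y0+w,x0:x0+w,::-1];k0=399/w
        im=cv2.resize(im,(399,399),interpolation=cv2.INTER_CUBIC)
        for k in range(0,w,10):
            p=int(k*k0);L=6 if k%20 else 398
            cv2.line(im,(p,0),(p,L),(0,0,255),1);cv2.line(im,(0,p),(L,p),(0,0,255),1)
            cv2.putText(im,str(x0+k),(p,10),0,.32,(255,0,0),1);cv2.putText(im,str(y0+k),(0,p+10),0,.32,(255,0,0),1)
        o.append(im)
    cv2.imwrite(f"pics/{name}.png",np.hstack(o))
    print(arm.state()["eef_pos"].round(1))
E
python3 -c "
from look import look
look('grip0',(115,160),(130,135))"
```

```text
[515.6 290.1  97.9]
```

View pics/grip0.png

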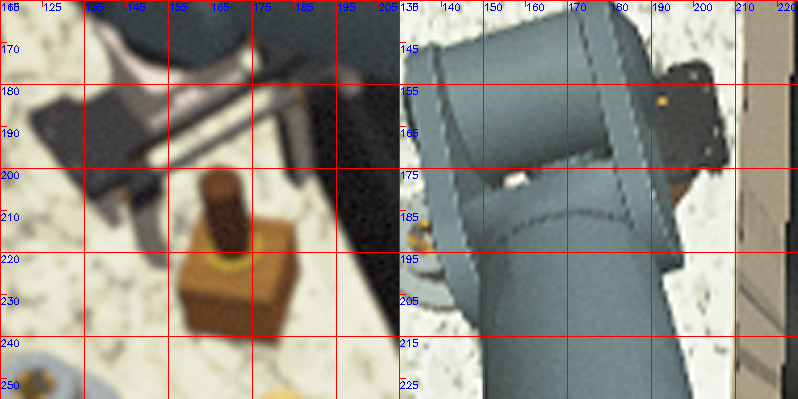

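The scene crop shows the handle (168,203) between the open fingers; the arm hides it in the top view. Gripping.

{"fn": "arm_command", "kwargs": {
  "rows": [
    [0.2, [0, 0, 0], [0, 0, 0]],
    [0.2, [0, 0, 0], [0, 0, 0]],
    [0.1, [0, 0, 0], [0, 0, 0]],
    [0.1, [0, 0, 0], [0, 0, 0]],
    [0.1, [0, 0, 0], [0, 0, 0]]
  ],
  "squeeze": 25
}}

```text
time_s: 3.95
eef_pos: [514.1, 289.9, 95.4]
orientation: [3.142, 0.0, 0.234]
ft_force: [-0.1, -0.2, 0.7]
gripper_width: 29.0
gripper_force: 0.4
```

{"fn": "arm_command", "kwargs": {
  "rows": [
    [0.1, [0, 0, 0], [0, 0, 0]],
    [0.1, [0, 0, 0.05], [0, 0, 0]],
    [0.1, [0, 0, 0.15], [0, 0, 0]],
    [0.1, [0, 0, 0.3], [0, 0, 0]],
    [0.1, [0, 0, 0.3], [0, 0, 0]]
  ]
}}

```text
time_s: 4.58
eef_pos: [516.4, 290.7, 174.4]
orientation: [-3.141, -0.008, 0.234]
ft_force: [0.4, -0.6, -2.1]
gripper_width: 27.3
gripper_force: 25.0
```

{"fn": "arm_command", "kwargs": {
  "rows": [
    [0.1, [-0.04, 0.13, 0], [0, 0, 0]],
    [0.1, [-0.08, 0.27, 0], [0, 0, 0]],
    [0.1, [-0.125, 0.41, 0], [0, 0, 0]],
    [0.1, [-0.166, 0.547, 0], [0, 0, 0]],
    [0.1, [-0.166, 0.547, 0], [0, 0, 0]]
  ]
}}

```text
time_s: 5.2
eef_pos: [470.8, 427.8, 168.4]
orientation: [3.141, 0.003, 0.237]
ft_force: [0.1, -0.7, -1.6]
gripper_width: 27.4
gripper_force: 25.0
```

```bash
python3 -c "
from look import look
look('over',(75,180),(90,140),90)
from geo import *
for p in([473,427.5,57],[473,427.5,80],[473,427.5,126],[473,427.5,202]): print(p,proj('scene',p).round(1),proj('top',p).round(1))
"
```

```text
[472.  426.  168.9]
[473, 427.5, 57] [122.6 251.3] [136.  190.8]
[473, 427.5, 80] [120.7 246.4] [133.9 189.8]
[473, 427.5, 126] [116.8 236.3] [129.6 187.6]
[473, 427.5, 202] [109.8 218.1] [121.8 183.8]
```

View pics/over.png

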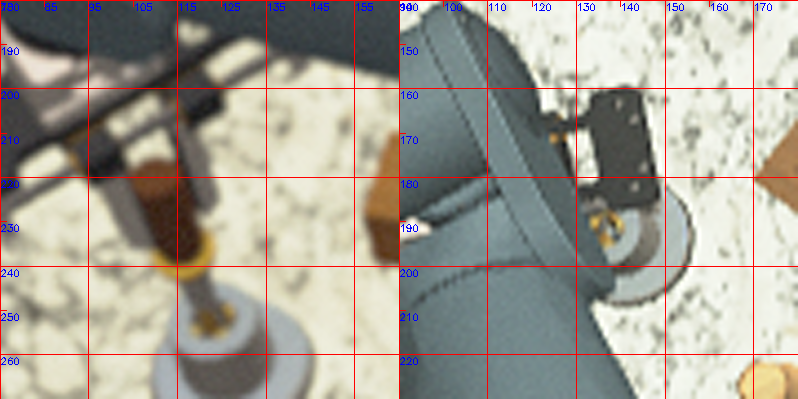

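Scene crop: the collar is at (116,237) and the shank tip at about (121,247), over the mouth. That agrees with the prediction to about 1 px. Lowering gently.

{"fn": "arm_command", "kwargs": {
  "rows": [
    [0.1, [0, 0, -0.03], [0, 0, 0]],
    [0.1, [0, 0, -0.06], [0, 0, 0]],
    [0.1, [0, 0, -0.09], [0, 0, 0]],
    [0.1, [0, 0, -0.12], [0, 0, 0]],
    [0.1, [0, 0, -0.12], [0, 0, 0]]
  ]
}}

```text
time_s: 5.92
eef_pos: [472.2, 426.3, 139.4]
orientation: [3.141, 0.002, 0.234]
ft_force: [-0.6, 0.8, -2.1]
gripper_width: 27.3
gripper_force: 25.0
```

{"fn": "arm_command", "kwargs": {
  "rows": [
    [0.1, [0, 0, -0.02], [0, 0, 0]],
    [0.1, [0, 0, -0.035], [0, 0, 0]],
    [0.1, [0, 0, -0.05], [0, 0, 0]],
    [0.1, [0, 0, -0.05], [0, 0, 0]],
    [0.1, [0, 0, -0.05], [0, 0, 0]]
  ]
}}

```text
time_s: 6.55
eef_pos: [472.2, 426.6, 127.4]
orientation: [-3.141, 0.001, 0.234]
ft_force: [-2.2, 1.9, -3.9]
gripper_width: 27.5
gripper_force: 25.0
```

{"fn": "arm_command", "kwargs": {
  "rows": [
    [0.1, [-0.004, 0.004, 0], [0, 0, 0]],
    [0.1, [-0.004, 0.004, -0.01], [0, 0, 0]],
    [0.1, [-0.004, 0.004, -0.01], [0, 0, 0]]
  ]
}}

```text
time_s: 6.92
eef_pos: [471.7, 427.4, 125.5]
orientation: [3.141, -0.0, 0.234]
ft_force: [-1.3, -0.5, -2.1]
gripper_width: 27.2
gripper_force: 25.0
```

Good; open.

{"fn": "arm_command", "kwargs": {
  "rows": [
    [0.4, [0, 0, 0], [0, 0, 0]],
    [0.6, [0, 0, 0], [0, 0, 0]],
    [0.8, [0, 0, 0], [0, 0, 0]],
    [1, [0, 0, 0], [0, 0, 0]],
    [1, [0, 0, 0], [0, 0, 0]]
  ]
}}

```text
time_s: 7.55
eef_pos: [471.7, 427.6, 125.5]
orientation: [-3.142, -0.0, 0.234]
ft_force: [-0.8, 0.4, 0.3]
gripper_width: 73.7
gripper_force: 0.0
```

{"fn": "arm_command", "kwargs": {
  "rows": [
    [1, [0, 0, 0.1], [0, 0, 0]],
    [1, [0, 0, 0.3], [0, 0, 0]],
    [1, [0, 0, 0.5], [0, 0, 0]],
    [1, [-0.2, -0.24, 0.5], [0, 0, 0]],
    [1, [-0.4, -0.46, 0.5], [0, 0, 0]]
  ]
}}

```text
time_s: 8.18
eef_pos: [389.6, 332.3, 251.3]
orientation: [-3.141, -0.002, 0.234]
ft_force: [0.7, -0.8, 1.2]
gripper_width: 93.7
gripper_force: 0.0
```

```bash
python3 -c "
from look import look
look('placed',(85,190),(90,140),100)
from geo import *
for p in([473,427.5,77],[473,427.5,83],[473,427.5,153]): print(p,proj('scene',p).round(1),proj('top',p).round(1))
"
```

```text
[385.2 329.8 248.2]
[473, 427.5, 77] [121.  247.1] [134.2 189.9]
[473, 427.5, 83] [120.5 245.8] [133.7 189.7]
[473, 427.5, 153] [114.4 230. ] [127.  186.3]
```

View pics/placed.png

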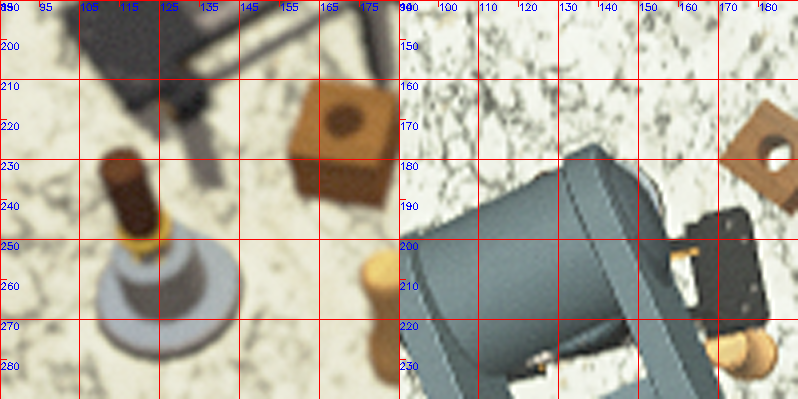

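The crop shows the handle upright in the socket, butt at scene (114.7,229.7) against a predicted (114.4,230.0). That means the collar is about 20 mm up and it is let go. Now the muddler.

{"fn": "arm_command", "kwargs": {
  "rows": [
    [1, [-0.02, -0.02, 0], [0, 0, 0]],
    [1, [-0.02, -0.02, 0], [0, 0, 0]],
    [1, [-0.02, -0.02, -0.22], [0, 0, 0]],
    [1, [-0.02, -0.02, -0.44], [0, 0, 0]],
    [1, [-0.02, -0.02, -0.6], [0, 0, 0]]
  ]
}}

```text
time_s: 8.9
eef_pos: [385.1, 328.4, 98.2]
orientation: [3.141, 0.001, 0.234]
ft_force: [-0.2, 0.0, -0.4]
gripper_width: 94.4
gripper_force: 0.0
```

{"fn": "arm_command", "kwargs": {
  "rows": [
    [1, [0, 0, -0.09], [0, 0, 0]],
    [0.7, [0, 0, -0.17], [0, 0, 0]],
    [0.4, [0, 0, -0.17], [0, 0, 0]],
    [0.2, [0, 0, -0.17], [0, 0, 0]],
    [0.1, [0, 0, -0.17], [0, 0, 0]]
  ]
}}

```text
time_s: 9.52
eef_pos: [385.9, 328.7, 59.1]
orientation: [-3.141, -0.002, 0.234]
ft_force: [0.6, 0.4, -0.6]
gripper_width: 57.2
gripper_force: 0.0
```

{"fn": "arm_command", "kwargs": {
  "rows": [
    [0.1, [0, 0, 0], [0, 0, 0]],
    [0.1, [0, 0, 0], [0, 0, 0]],
    [0.1, [0, 0, 0], [0, 0, 0]],
    [0.1, [0, 0, 0], [0, 0, 0]]
  ],
  "squeeze": 45
}}

```text
time_s: 10.02
eef_pos: [385.1, 328.1, 58.1]
orientation: [-3.142, -0.001, 0.234]
ft_force: [0.9, -0.6, 0.8]
gripper_width: 17.4
gripper_force: 0.2
```

The last transfer was clipped by the speed limit, so I am about 20 mm off the muddler. I'll open and check that it was not disturbed.

{"fn": "arm_command", "kwargs": {
  "rows": [
    [0.6, [0, 0, 0], [0, 0, 0]],
    [1, [0, 0, 0], [0, 0, 0]],
    [1, [0, 0, 0], [0, 0, 0]],
    [1, [0, 0, 0], [0, 0, 0]],
    [1, [0, 0, 0], [0, 0, 0]]
  ]
}}

```text
time_s: 10.65
eef_pos: [384.8, 328.0, 57.9]
orientation: [-3.142, 0.0, 0.234]
ft_force: [0.1, -0.4, -0.1]
gripper_width: 63.9
gripper_force: 0.0
```

```bash
python3 -c "
from look import look
look('mud',(135,215),(130,185),90)
from cell import arm;print(arm.state()['gripper_width'])
from geo import *
for p in([367,308.5,113],[367,308.5,-5]): print(p,proj('scene',p).round(1),proj('top',p).round(1))
"
```

```text
[384.9 328.   57.9]
72.13216245366023
[367, 308.5, 113] [181.5 257. ] [171.2 226.7]
[367, 308.5, -5] [186.2 280.5] [178.3 228.7]
```

View pics/mud.png

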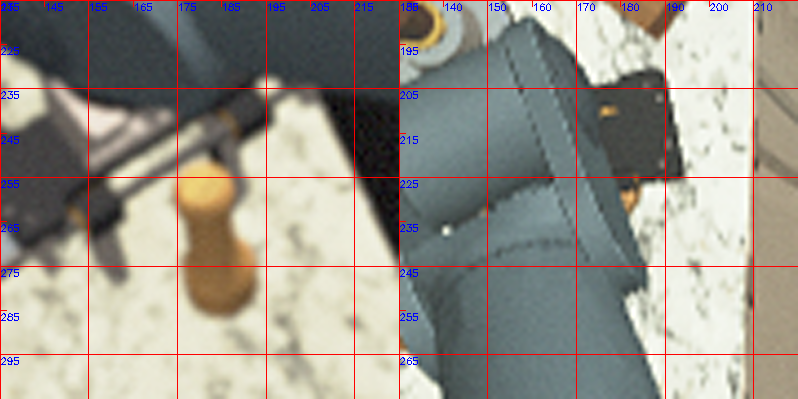

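The knob is at scene (181.1,256.6), as before, so the muddler was not disturbed. Shifting onto it.

{"fn": "arm_command", "kwargs": {
  "rows": [
    [1, [0, 0, 0], [0, 0, 0]],
    [1, [0, 0, 0], [0, 0, 0]],
    [1, [-0.036, -0.039, 0], [0, 0, 0]],
    [1, [-0.072, -0.078, 0], [0, 0, 0]],
    [1, [-0.072, -0.078, 0], [0, 0, 0]]
  ]
}}

```text
time_s: 11.38
eef_pos: [365.8, 307.7, 57.7]
orientation: [3.141, 0.001, 0.233]
ft_force: [-0.4, -0.5, -0.4]
gripper_width: 93.7
gripper_force: 0.0
```

{"fn": "arm_command", "kwargs": {
  "rows": [
    [0.5, [0, 0, 0], [0, 0, 0]],
    [0.3, [0, 0, 0], [0, 0, 0]],
    [0.2, [0, 0, 0], [0, 0, 0]],
    [0.1, [0, 0, 0], [0, 0, 0]],
    [0.1, [0, 0, 0], [0, 0, 0]]
  ]
}}

```text
time_s: 12.0
eef_pos: [366.9, 308.6, 57.9]
orientation: [3.142, 0.0, 0.234]
ft_force: [-0.3, 0.2, 0.6]
gripper_width: 47.4
gripper_force: 0.0
```

{"fn": "arm_command", "kwargs": {
  "rows": [
    [0.1, [0, 0, 0], [0, 0, 0]],
    [0.1, [0, 0, 0], [0, 0, 0]],
    [0.1, [0, 0, 0], [0, 0, 0]]
  ]
}}

```text
time_s: 12.38
eef_pos: [366.9, 308.5, 57.9]
orientation: [-3.142, 0.0, 0.234]
ft_force: [-0.2, 0.5, -0.4]
gripper_width: 30.5
gripper_force: 45.0
```

{"fn": "arm_command", "kwargs": {
  "rows": [
    [0.1, [0, 0, 0], [0, 0, 0]],
    [0.1, [0, 0, 0.18], [0, 0, 0]],
    [0.1, [0, 0, 0.36], [0, 0, 0]],
    [0.1, [0, 0, 0.54], [0, 0, 0]],
    [0.1, [0, 0, 0.72], [0, 0, 0]]
  ]
}}

```text
time_s: 13.0
eef_pos: [366.5, 308.3, 239.2]
orientation: [3.142, 0.0, 0.234]
ft_force: [0.7, 0.5, -0.1]
gripper_width: 30.7
gripper_force: 45.0
```

{"fn": "arm_command", "kwargs": {
  "rows": [
    [0.1, [0, 0, 0], [0, 0, 0]],
    [0.1, [0.14, 0.16, 0], [0, 0, 0]],
    [0.1, [0.28, 0.32, 0], [0, 0, 0]],
    [0.1, [0.42, 0.478, 0], [0, 0, 0]],
    [0.1, [0.42, 0.478, 0], [0, 0, 0]]
  ]
}}

```text
time_s: 13.62
eef_pos: [472.2, 428.8, 233.4]
orientation: [3.14, 0.006, 0.234]
ft_force: [-0.2, -1.1, -2.1]
gripper_width: 31.1
gripper_force: 45.0
```

```bash
python3 -c "
from look import look
look('mudover',(65,160),(70,130),100)
from cell import arm;s=arm.state();print(s['gripper_width'],s['ft_force'],s['orientation'])
from geo import *
for z in(153,175,293): print(z,proj('scene',[472,428,z]).round(1),proj('top',[472,428,z]).round(1))
"
```

```text
[471.  427.5 235.4]
30.543579978546184 [-0.36012815 -0.43252614 -0.23319961] [3.140103   0.00413107 0.23401823]
153 [114.3 230.5] [126.8 186.7]
175 [112.3 225.2] [124.5 185.6]
293 [100.1 193.8] [110.9 178.8]
```

View pics/mudover.png

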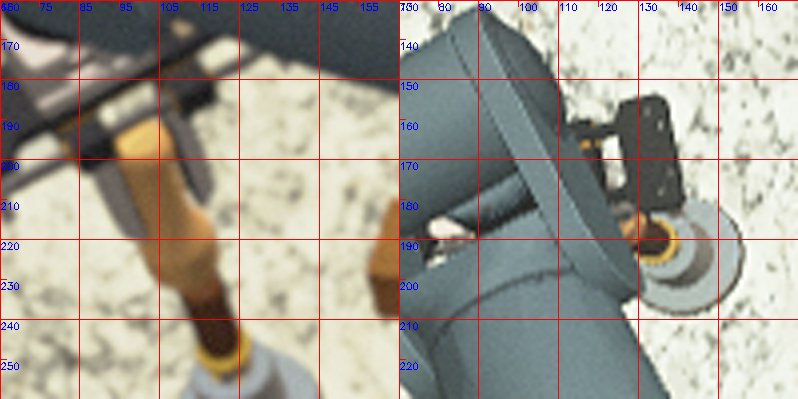

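Scene crop: muddler held upright, knob at (100.7,193.9) against a predicted (100.1,193.8), just over the handle's butt. Lowering with the force watched.

{"fn": "arm_command", "kwargs": {
  "rows": [
    [0.1, [0, 0, -0.02], [0, 0, 0]],
    [0.1, [0, 0, -0.04], [0, 0, 0]],
    [0.1, [0, 0, -0.06], [0, 0, 0]],
    [0.1, [0, 0, -0.06], [0, 0, 0]]
  ],
  "squeeze": 60
}}

```text
time_s: 14.22
eef_pos: [471.5, 427.7, 222.5]
orientation: [3.141, 0.001, 0.234]
ft_force: [-0.3, -0.1, -1.8]
gripper_width: 30.4
gripper_force: 60.0
```

{"fn": "arm_command", "kwargs": {
  "rows": [
    [0.1, [0, 0, -0.008], [0, 0, 0]],
    [0.1, [0, 0, -0.016], [0, 0, 0]],
    [0.1, [0, 0, -0.016], [0, 0, 0]]
  ]
}}

```text
time_s: 14.6
eef_pos: [471.9, 428.0, 218.7]
orientation: [3.141, 0.0, 0.234]
ft_force: [0.3, 0.1, -0.8]
gripper_width: 30.5
gripper_force: 60.0
```

{"fn": "arm_command", "kwargs": {
  "rows": [
    [0.1, [0, 0, -0.008], [0, 0, 0]],
    [0.1, [0, 0, -0.016], [0, 0, 0]],
    [0.1, [0, 0, -0.016], [0, 0, 0]]
  ]
}}

```text
time_s: 14.98
eef_pos: [471.8, 428.0, 214.7]
orientation: [3.142, 0.0, 0.234]
ft_force: [0.0, -0.5, -1.1]
gripper_width: 30.5
gripper_force: 60.0
```

{"fn": "arm_command", "kwargs": {
  "rows": [
    [0.1, [0, 0, -0.008], [0, 0, 0]],
    [0.1, [0, 0, -0.012], [0, 0, 0]],
    [0.1, [0, 0, -0.012], [0, 0, 0]]
  ]
}}

```text
time_s: 15.35
eef_pos: [472.0, 428.2, 212.2]
orientation: [-3.141, -0.0, 0.234]
ft_force: [0.9, -0.6, 1.0]
gripper_width: 30.6
gripper_force: 60.0
```

{"fn": "arm_command", "kwargs": {
  "rows": [
    [0.1, [0, 0, -0.006], [0, 0, 0]],
    [0.1, [0, 0, -0.008], [0, 0, 0]],
    [0.1, [0, 0, -0.008], [0, 0, 0]]
  ]
}}

```text
time_s: 15.72
eef_pos: [472.0, 428.1, 210.1]
orientation: [-3.141, -0.0, 0.234]
ft_force: [0.7, -0.3, 3.1]
gripper_width: 30.4
gripper_force: 60.0
```

{"fn": "arm_command", "kwargs": {
  "rows": [
    [0.1, [0, 0, -0.003], [0, 0, 0]],
    [0.1, [0, 0, -0.006], [0, 0, 0]],
    [0.1, [0, 0, -0.008], [0, 0, 0]],
    [0.1, [0, 0, -0.01], [0, 0, 0]],
    [0.1, [0, 0, -0.01], [0, 0, 0]]
  ]
}}

```text
time_s: 16.35
eef_pos: [472.0, 428.1, 207.6]
orientation: [-3.141, -0.0, 0.234]
ft_force: [-0.1, 0.7, 4.0]
gripper_width: 30.8
gripper_force: 60.0
```

{"fn": "arm_command", "kwargs": {
  "rows": [
    [0.1, [0, 0, -0.002], [0, 0, 0]],
    [0.1, [0, 0, -0.004], [0, 0, 0]],
    [0.1, [0, 0, -0.004], [0, 0, 0]]
  ]
}}

```text
time_s: 16.73
eef_pos: [472.0, 428.1, 206.5]
orientation: [-3.142, -0.0, 0.234]
ft_force: [0.4, 0.1, 3.0]
gripper_width: 30.5
gripper_force: 60.0
```

{"fn": "arm_command", "kwargs": {
  "rows": [
    [0.1, [0, 0, -0.002], [0, 0, 0]],
    [0.1, [0, 0, -0.004], [0, 0, 0]],
    [0.1, [0, 0, -0.004], [0, 0, 0]]
  ]
}}

```text
time_s: 17.1
eef_pos: [472.0, 428.1, 205.5]
orientation: [-3.142, -0.0, 0.234]
ft_force: [-0.0, 0.1, 4.2]
gripper_width: 30.6
gripper_force: 60.0
```

{"fn": "arm_command", "kwargs": {
  "rows": [
    [0.1, [0, 0, -0.002], [0, 0, 0]],
    [0.1, [0, 0, -0.004], [0, 0, 0]],
    [0.1, [0, 0, -0.004], [0, 0, 0]]
  ]
}}

```text
time_s: 17.48
eef_pos: [472.0, 428.1, 204.5]
orientation: [-3.141, -0.0, 0.234]
ft_force: [-0.4, 0.7, 5.4]
gripper_width: 30.8
gripper_force: 60.0
```

{"fn": "arm_command", "kwargs": {
  "rows": [
    [0.1, [0, 0, -0.002], [0, 0, 0]],
    [0.1, [0, 0, -0.004], [0, 0, 0]],
    [0.1, [0, 0, -0.004], [0, 0, 0]]
  ]
}}

```text
time_s: 17.85
eef_pos: [472.0, 428.1, 203.7]
orientation: [-3.141, -0.0, 0.234]
ft_force: [-0.0, 0.6, 4.4]
gripper_width: 30.4
gripper_force: 60.0
```

{"fn": "arm_command", "kwargs": {
  "rows": [
    [0.1, [0, 0, -0.002], [0, 0, 0]],
    [0.1, [0, 0, -0.004], [0, 0, 0]],
    [0.1, [0, 0, -0.004], [0, 0, 0]]
  ]
}}

```text
time_s: 18.23
eef_pos: [472.1, 428.1, 202.8]
orientation: [-3.141, -0.001, 0.234]
ft_force: [0.2, 0.0, 5.5]
gripper_width: 30.9
gripper_force: 60.0
```

{"fn": "arm_command", "kwargs": {
  "rows": [
    [0.1, [0, 0, -0.002], [0, 0, 0]],
    [0.1, [0, 0, -0.004], [0, 0, 0]],
    [0.1, [0, 0, -0.004], [0, 0, 0]]
  ]
}}

```text
time_s: 18.6
eef_pos: [472.2, 428.2, 202.0]
orientation: [-3.141, -0.001, 0.234]
ft_force: [-0.0, 0.3, 6.0]
gripper_width: 30.5
gripper_force: 60.0
```

{"fn": "arm_command", "kwargs": {
  "rows": [
    [0.1, [0, 0, -0.002], [0, 0, 0]],
    [0.1, [0, 0, -0.004], [0, 0, 0]],
    [0.1, [0, 0, -0.004], [0, 0, 0]]
  ]
}}

```text
time_s: 18.98
eef_pos: [472.3, 428.2, 201.1]
orientation: [-3.141, -0.001, 0.234]
ft_force: [-0.5, -0.8, 6.4]
gripper_width: 30.6
gripper_force: 60.0
```

{"fn": "arm_command", "kwargs": {
  "rows": [
    [0.1, [0, 0, -0.002], [0, 0, 0]],
    [0.1, [0, 0, -0.004], [0, 0, 0]],
    [0.1, [0, 0, -0.006], [0, 0, 0]],
    [0.1, [0, 0, -0.006], [0, 0, 0]]
  ]
}}

```text
time_s: 19.48
eef_pos: [472.4, 428.3, 199.9]
orientation: [-3.141, -0.001, 0.234]
ft_force: [0.3, 0.2, 7.3]
gripper_width: 30.4
gripper_force: 60.0
```

{"fn": "arm_command", "kwargs": {
  "rows": [
    [0.1, [0, 0, -0.002], [0, 0, 0]],
    [0.1, [0, 0, -0.004], [0, 0, 0]],
    [0.1, [0, 0, -0.006], [0, 0, 0]],
    [0.1, [0, 0, -0.006], [0, 0, 0]]
  ]
}}

```text
time_s: 19.98
eef_pos: [472.5, 428.4, 198.6]
orientation: [-3.141, -0.002, 0.234]
ft_force: [-0.2, -0.3, 8.9]
gripper_width: 30.7
gripper_force: 60.0
```

{"fn": "arm_command", "kwargs": {
  "rows": [
    [0.1, [0, 0, -0.002], [0, 0, 0]],
    [0.1, [0, 0, -0.004], [0, 0, 0]],
    [0.1, [0, 0, -0.006], [0, 0, 0]],
    [0.1, [0, 0, -0.006], [0, 0, 0]]
  ]
}}

```text
time_s: 20.48
eef_pos: [473.1, 428.7, 198.4]
orientation: [-3.141, -0.004, 0.234]
ft_force: [-0.1, -0.9, 11.3]
gripper_width: 30.7
gripper_force: 60.0
```

{"fn": "arm_command", "kwargs": {
  "rows": [
    [0.1, [0, 0, -0.002], [0, 0, 0]],
    [0.1, [0, 0, -0.004], [0, 0, 0]],
    [0.1, [0, 0, -0.004], [0, 0, 0]]
  ]
}}

```text
time_s: 20.85
eef_pos: [473.6, 428.9, 198.3]
orientation: [-3.14, -0.005, 0.234]
ft_force: [0.3, -0.6, 13.7]
gripper_width: 30.6
gripper_force: 60.0
```

The stop is felt at z ≈ 198.4: motion has halted and force rises about 2.4 N/mm. Loading up to about 24 N.

{"fn": "arm_command", "kwargs": {
  "rows": [
    [0.1, [-0.002, -0.001, -0.004], [0, 0, 0]],
    [0.1, [-0.004, -0.002, -0.008], [0, 0, 0]],
    [0.1, [-0.004, -0.002, -0.01], [0, 0, 0]],
    [0.1, [-0.004, -0.002, -0.01], [0, 0, 0]]
  ]
}}

```text
time_s: 21.35
eef_pos: [473.8, 429.0, 198.1]
orientation: [-3.139, -0.009, 0.234]
ft_force: [0.5, -1.2, 19.5]
gripper_width: 30.6
gripper_force: 60.0
```

{"fn": "arm_command", "kwargs": {
  "rows": [
    [0.1, [-0.002, -0.001, -0.003], [0, 0, 0]],
    [0.1, [-0.004, -0.002, -0.007], [0, 0, 0]],
    [0.1, [-0.004, -0.002, -0.007], [0, 0, 0]],
    [0.1, [-0.004, -0.002, -0.007], [0, 0, 0]]
  ]
}}

```text
time_s: 21.85
eef_pos: [473.7, 429.0, 197.9]
orientation: [-3.138, -0.012, 0.234]
ft_force: [0.2, -0.6, 23.6]
gripper_width: 30.4
gripper_force: 60.0
```

{"fn": "arm_command", "kwargs": {
  "rows": [
    [0.1, [0, 0, -0.002], [0, 0, 0]],
    [0.1, [0, 0, -0.004], [0, 0, 0]],
    [0.1, [0, 0, -0.004], [0, 0, 0]],
    [0.1, [0, 0, -0.004], [0, 0, 0]]
  ]
}}

```text
time_s: 22.35
eef_pos: [474.1, 429.2, 197.9]
orientation: [-3.138, -0.014, 0.234]
ft_force: [0.8, -0.5, 25.5]
gripper_width: 30.7
gripper_force: 60.0
```

{"fn": "arm_command", "kwargs": {
  "rows": [
    [0.1, [0, 0, 0.02], [0, 0, 0]],
    [0.1, [0, 0, 0.06], [0, 0, 0]],
    [0.1, [0, 0, 0.16], [0, 0, 0]],
    [0.1, [0, 0, 0.3], [0, 0, 0]],
    [0.1, [0, 0, 0.3], [0, 0, 0]]
  ]
}}

```text
time_s: 22.98
eef_pos: [470.6, 427.5, 266.4]
orientation: [-3.14, -0.003, 0.234]
ft_force: [0.2, 1.1, -1.9]
gripper_width: 30.4
gripper_force: 60.0
```

{"fn": "arm_command", "kwargs": {
  "rows": [
    [0.1, [-0.12, -0.14, 0], [0, 0, 0]],
    [0.1, [-0.24, -0.28, 0], [0, 0, 0]],
    [0.1, [-0.36, -0.42, 0], [0, 0, 0]],
    [0.1, [-0.41, -0.474, 0], [0, 0, 0]],
    [0.1, [-0.41, -0.474, 0], [0, 0, 0]]
  ]
}}

```text
time_s: 23.6
eef_pos: [366.0, 307.7, 262.4]
orientation: [3.141, 0.003, 0.233]
ft_force: [0.5, -0.4, -1.5]
gripper_width: 30.7
gripper_force: 60.0
```

```bash
python3 -c "
from look import look
look('driven',(85,160),(100,150),110)
from cell import arm;s=arm.state();print(s['orientation'],s['ft_force'])
from geo import *
for z in(133,139,145,153): print(z,proj('scene',[472,428,z]).round(1),proj('top',[472,428,z]).round(1))
"
```

```text
[367.2 308.5 263.3]
[3.14125419e+00 1.93613769e-03 2.33706235e-01] [-0.34048851  0.70217224 -0.17921102]
133 [116.1 235.1] [128.7 187.7]
139 [115.6 233.7] [128.2 187.4]
145 [115.  232.3] [127.6 187.1]
153 [114.3 230.5] [126.8 186.7]
```

View pics/driven.png

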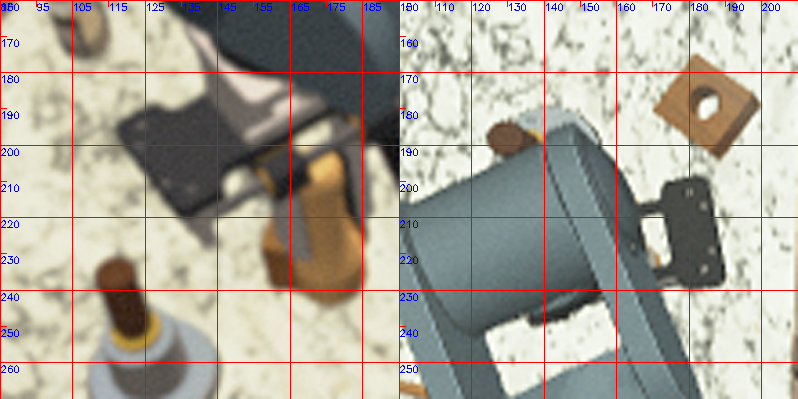

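Scene crop: handle upright, butt at (116.6,234), so the collar gap is about 5 mm; driven. Returning the muddler to its old, free spot.

{"fn": "arm_command", "kwargs": {
  "rows": [
    [0.1, [0, 0, -0.22], [0, 0, 0]],
    [0.1, [0, 0, -0.44], [0, 0, 0]],
    [0.1, [0, 0, -0.64], [0, 0, 0]],
    [0.1, [0, 0, -0.76], [0, 0, 0]],
    [0.1, [0, 0, -0.78], [0, 0, 0]]
  ]
}}

```text
time_s: 24.32
eef_pos: [365.9, 308.0, 66.8]
orientation: [3.14, 0.006, 0.234]
ft_force: [-0.4, 0.1, -1.2]
gripper_width: 30.7
gripper_force: 60.0
```

{"fn": "arm_command", "kwargs": {
  "rows": [
    [0.1, [0, 0, -0.01], [0, 0, 0]],
    [0.1, [0, 0, -0.02], [0, 0, 0]],
    [0.1, [0, 0, -0.02], [0, 0, 0]]
  ]
}}

```text
time_s: 24.7
eef_pos: [368.1, 308.9, 65.7]
orientation: [-3.141, -0.002, 0.234]
ft_force: [0.3, -0.4, -0.8]
gripper_width: 30.4
gripper_force: 60.0
```

{"fn": "arm_command", "kwargs": {
  "rows": [
    [0.1, [0, 0, -0.004], [0, 0, 0]],
    [0.1, [0, 0, -0.008], [0, 0, 0]],
    [0.1, [0, 0, -0.012], [0, 0, 0]],
    [0.1, [0, 0, -0.012], [0, 0, 0]]
  ]
}}

```text
time_s: 25.2
eef_pos: [367.3, 308.5, 61.6]
orientation: [3.142, 0.0, 0.234]
ft_force: [1.5, -0.4, -0.8]
gripper_width: 30.8
gripper_force: 60.0
```

{"fn": "arm_command", "kwargs": {
  "rows": [
    [0.1, [0, 0, -0.004], [0, 0, 0]],
    [0.1, [0, 0, -0.008], [0, 0, 0]],
    [0.1, [0, 0, -0.008], [0, 0, 0]]
  ]
}}

```text
time_s: 25.58
eef_pos: [367.3, 308.5, 59.6]
orientation: [3.142, 0.0, 0.234]
ft_force: [0.3, -0.2, -1.1]
gripper_width: 30.6
gripper_force: 60.0
```

{"fn": "arm_command", "kwargs": {
  "rows": [
    [0.1, [0, 0, -0.004], [0, 0, 0]],
    [0.1, [0, 0, -0.004], [0, 0, 0]]
  ]
}}

```text
time_s: 25.82
eef_pos: [367.3, 308.5, 58.6]
orientation: [3.142, 0.0, 0.234]
ft_force: [-0.8, 0.5, -1.2]
gripper_width: 30.5
gripper_force: 60.0
```

{"fn": "arm_command", "kwargs": {
  "rows": [
    [0.1, [0, 0, -0.004], [0, 0, 0]],
    [0.1, [0, 0, -0.004], [0, 0, 0]]
  ]
}}

```text
time_s: 26.08
eef_pos: [367.7, 308.7, 57.9]
orientation: [-3.141, -0.001, 0.234]
ft_force: [0.4, 0.0, 0.4]
gripper_width: 30.8
gripper_force: 60.0
```

{"fn": "arm_command", "kwargs": {
  "rows": [
    [0.1, [0, 0, -0.004], [0, 0, 0]],
    [0.1, [0, 0, -0.004], [0, 0, 0]]
  ]
}}

```text
time_s: 26.32
eef_pos: [368.4, 309.0, 58.0]
orientation: [-3.141, -0.002, 0.234]
ft_force: [-0.5, -1.5, 6.5]
gripper_width: 30.8
gripper_force: 60.0
```

Contact at 57.9. I'll ease back 1 mm, release slowly, then rise clear.

{"fn": "arm_command", "kwargs": {
  "rows": [
    [0.1, [0, 0, 0.004], [0, 0, 0]],
    [0.4, [0, 0, 0.004], [0, 0, 0]],
    [0.6, [0, 0, 0.004], [0, 0, 0]],
    [1, [0, 0, 0.004], [0, 0, 0]],
    [1, [0, 0, 0.004], [0, 0, 0]]
  ]
}}

```text
time_s: 26.95
eef_pos: [367.3, 308.5, 57.6]
orientation: [-3.142, 0.0, 0.234]
ft_force: [0.2, 0.5, -0.7]
gripper_width: 64.1
gripper_force: 0.0
```

{"fn": "arm_command", "kwargs": {
  "rows": [
    [1, [0, 0, 0], [0, 0, 0]],
    [1, [0, 0, 0.1], [0, 0, 0]],
    [1, [0, 0, 0.3], [0, 0, 0]],
    [1, [0, 0, 0.5], [0, 0, 0]],
    [1, [0, 0, 0.6], [0, 0, 0]]
  ]
}}

```text
time_s: 27.58
eef_pos: [368.5, 309.1, 211.0]
orientation: [-3.141, -0.005, 0.234]
ft_force: [0.2, 0.2, -0.1]
gripper_width: 93.9
gripper_force: 0.0
```

{"fn": "arm_command", "kwargs": {
  "rows": [
    [1, [0, -0.24, 0], [0, 0, 0]],
    [1, [0, -0.48, 0], [0, 0, 0]],
    [1, [0, -0.72, 0], [0, 0, 0]],
    [1, [0, -0.9, 0], [0, 0, 0]],
    [1, [0, -0.9, 0], [0, 0, 0]]
  ]
}}

```text
time_s: 28.2
eef_pos: [367.6, 81.4, 207.8]
orientation: [3.141, -0.001, 0.228]
ft_force: [0.4, -0.4, 0.1]
gripper_width: 94.0
gripper_force: 0.0
```

```bash
python3 -c "
from look import look
look('final',(85,180),(110,140),120)
from cell import arm;s=arm.state();print(s['gripper_width'],s['time_s'])"
```

```text
[367.5  83.5 207.8]
93.93096715827082 28.3
```

View pics/final.png

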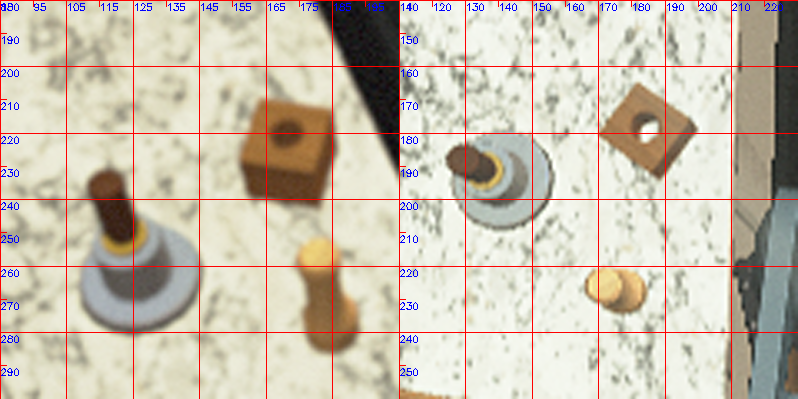

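The picture shows the handle driven and upright, with its butt at scene (116.5,233.5), and the muddler standing free with its knob at scene (181,256). Handing in.

```bash
python3 -c "
from cell import arm
print(arm.sign_off())"
```

```text
the job is handed in; nothing more can be done
None
```

The job is handed in, though sign-off gave no verdict: the handle stands upright, driven home with the muddler on the hidden stop (about 25 N measured, collar gap about 5 mm), and the muddler is back upright on its old spot, at about 28 s.

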